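# Reset the notched fence of a carton holder

## Task

A carton stands in the adjustable carton holder on the bench, with the sliding fence left far from it. Squeeze the fence's release lever against its post, keep it squeezed while you slide the fence up to the last notch it can take without squashing the carton against the end plate, then let go so that the latch drops fully into that notch. Never force the fence against a dropped latch, do not press hard on the carton, and leave the carton standing outside the holder and the timer where they are.

Things in the scene. Friction and masses are not known exactly. Their poses are not given: they have to be found in the camera images.
- holder: Fixed aluminium carton holder. Origin on the bench under the middle of its rail (30 wide, 22 high, 355 mm long), which runs along its y axis. The bay for the carton is on the rail's -x side, has no floor and is closed at the -y end by the end plate.
- strip (a point): Middle of the rail's top, holder axes. Here lies a notched steel strip: crests 7 mm high, 10 mm long; notches 10 mm wide every 20 mm. The strip's slotted screws let it sit up to 8 mm either side of its nominal place along y, all notches together; this point does not show it, it must be felt. Nominal notches: fence joint 0, 0.02, 0.04, 0.06, 0.08, 0.10, 0.12.
- end_plate (a point): Foot of the end plate's inner face, at mid-bay (holder x = -65 mm, y = -170 mm, on the bench). The plate is 66 mm high and reaches from holder x = -107 to +18 mm.
- fence (a joint): Slide of the grey plastic fence, m; grows towards the end plate (holder -y), range -0.012 to 0.125. Fence face to end plate = 0.190 - value. Starts at 0 to 0.03, latch in a notch or on a crest. Slides free with 5 N, with about 8 N when the latch rides on crests; letting the lever go may push it back (+y) up to 1 mm. The dropped latch has 1 mm play each way; over 25 N against it is forcing.
- lever (a joint): Hinge of the black upright release lever on the fence, rad. 0: latch fully down in a notch; about 0.15: latch pin (8 mm round) resting on a crest; 0.24: squeezed to its stop, pin 3 mm clear of the crests. Squeezing tips it towards the post (holder +y). At grip height it takes 2.5 N to start, 4 N to reach the stop after 13 mm; a spring returns it; over 60 N of pinch harms it.
- fence_grip (a point): Grip point on the fence, 88 mm above the bench, holder axes: middle of lever and post, squeezed. Pinch along y: the fixed post's outer face is 16 mm to +y, the lever's 26 mm to -y at rest (42 mm wide), 13 mm squeezed (29 mm). Post 28 wide, 10 thick, top at 114 mm; lever 26 wide, 8 thick, top at 112 mm. The fence plate (64 mm high) is 76 mm to -y; parts below the grip reach up to 60 mm.
- lancet_box: Pale carton of lancets, 60 x 100 x 45 mm (x, y, z), about 70 g, crushed by over 10 N, origin under its middle. Either this or the slide packet stands in the bay (near holder x = -65 mm, close to the end plate, long side along y); the other stands outside at about holder x = -165 mm and must stay.
- slide_packet: White packet of slides, 52 x 80 x 24 mm (x, y, z), origin under its middle. Either this or the lancet carton stands in the bay. Last fence notch that spares the carton in the bay: nominally joint 0.08 for the lancet carton, 0.10 for this packet; it leaves 2 to 18 mm spare.
- lab_timer: Small white timer lying on the bench, 64 x 68 x 19 mm, origin under its middle. A bystander.
Things that resemble listed ones, but are neither listed nor needed, are in the scene too. What is shaped like the slide_packet but turquoise is not meant.

How it is judged:
On the way, in this order (a step that is already met when the one before it is completed fails the run):
1. the release lever is squeezed off the crests with the fingers (value of joint lever above 0.19 rad and contact force between the fingers and lever above 2 N), for 0.2 s.
2. the fence has been slid past joint value 0.05 with the lever still squeezed (value of joint lever above 0.19 rad and value of joint fence above 0.05 m), for 0.1 s.
At the end, for the whole second after the job is handed in: Latch fully down in a notch (lever below 0.04 rad); fence at rest in the last notch that spares the carton in the bay (0.08 for the lancet carton, 0.10 for the slide packet, within 0.010); that carton upright, square within 0.15 rad, its end within 20 mm of the end plate (value of joint lever below 0.04 rad and velocity of joint fence below 0.005 m/s and ((x of lancet_box in the frame of holder between -0.105 and -0.035 m and y of lancet_box in the frame of holder between -0.122 and -0.1 m and angle between the y axis of lancet_box and the y axis of holder, either way round below 0.15 rad and angle between lancet_box's own z axis and vertical below 0.1 rad and value of joint fence between 0.07 and 0.09 m) or (x of slide_packet in the frame of holder between -0.105 and -0.035 m and y of slide_packet in the frame of holder between -0.132 and -0.11 m and angle between the y axis of slide_packet and the y axis of holder, either way round below 0.15 rad and angle between slide_packet's own z axis and vertical below 0.1 rad and value of joint fence between 0.09 and 0.11 m))); the robot touches nothing.
It fails at once if the fence is forced against its dropped latch (over 25 N between latch and notched strip) (contact force between lever and holder above 25 N).
It fails at once if the carton is pressed by the fence with more than 10 N (contact force between fence and lancet_box above 10 N or contact force between fence and slide_packet above 10 N).
It fails at once if the lever is pinched with more than 60 N (contact force between the fingers and lever above 60 N).
It fails at once if the carton outside the holder or the timer is moved by more than 20 mm ((x of lancet_box in the frame of holder below -0.12 m and distance of lancet_box from where it was at the start of the episode above 0.02 m) or (x of slide_packet in the frame of holder below -0.12 m and distance of slide_packet from where it was at the start of the episode above 0.02 m) or distance of lab_timer from where it was at the start of the episode above 0.02 m).
It also fails if it takes over 35 s, if anything falls off the work surface, if the arm or the gripper's body presses on something with over 40 N, if the wrist force passes 120 N, or if a joint passes its speed limit or range.

## Robot

A 6-joint arm with a two-finger parallel gripper is mounted at the origin on a cart in front of the work surface, level with it; the furniture and walls round the work are solid. World frame = base frame: x ahead of the robot, y to its left, z up, the work surface at z = 0. Lengths are in m, angles in rad, forces in N, time in s.
With the tool pointing down it reaches from about 0.3 to 0.775 m from the base axis. Payload 14.6 kg.
Tool frame: the origin (TCP) lies between the finger pads; the fingertips stand 17 mm ahead of it and the grasp point (between the pads) lies 2 mm behind it (tip_reach is the z of the fingertips in the tool frame, in m); z points along the fingers, y is the line along which they close (so a half turn about z gives the same grasp; the last joint's range is limited). The gripper opens to 85 mm and grips with 20 to 120 N. Pads are 22 mm wide; open, the fingers measure 114 mm over their backs; the gripper's body (76 mm by 85 mm) begins 54 mm behind the grasp point. The pads swing forward as they close: fully open they stand 13 mm farther back than shut.
Start: joints at [-0.067, 0.3, 1.521, -0, 1.321, -0.067], TCP at [0.55, -0, 0.248] pointing down, gripper open.
Joint ranges: [-3.03, 3.03], [-0.79, 2.21], [0.23, 2.52], [-1.04, 4.18], [0, 3.07], [-2.55, 2.55]. Speed limits (rad/s): [2.22, 2.22, 2.57, 3.14, 3.14, 3.14].

## Interface

Orientations are given as a unit quaternion [w, x, y, z].
In Python, from station import get_state, camera, job_done, tip_reach gives the robot as it stands.
- The arm moves only by the shell command python3 -m crank 'ROWS' [FORCE]. ROWS is JSON, a list of rows, each an object with "twist": the turn, a rotation vector about the world's x, y, z in rad, a list of three; "slide": the shift along the world's x, y, z in cm, a list of three; "grip": the gripper's target within -1 to 1 (fully open at 1, half-way at 0, shut at -1). A call has 1 to 8 rows; each row is the pose to reach, as a shift and turn from the pose commanded when the call began; what a row does not reach only later rows make up. A row lasts 1/12 s, in which the tool goes at most 41.7 mm and 7.16 degrees, less where a joint would pass 70% of its speed; a pose out of reach is approached as far as the arm can. A call with a gripper value outside its range is refused whole. The fingers move at their own pace and stop on an object; FORCE is the grip in N (left out, the last holds). Time passes only in rows, so rows that repeat a pose let the fingers close. It gives the time, the measured TCP pose, the force, the opening and the grip force at its end, in the units of the state.
- get_state(): the state, without advancing time (a new reading comes with each control period).
- camera(name): name is "scene" or "side" or "wrist"; returns a dict with "color" (420x560x3 uint8, red, green, blue), "mtx" (3x3 intrinsics, pixels), "world_from_camera" (4x4, takes a point from camera to world coordinates). Camera axes: x right, y down, z forward; pixel columns grow to the right and rows downward; lengths in m; the calibration is good to about 2 mm. A picture is of the moment at which its call begins. There is no depth.
- job_done(): hands the job in; it is judged then, once.
The state is a dict: "clock": time; "joint_positions": joint angles; "qvel": joint speeds; "tau": joint torques, N m; "ee_pos": TCP position; "orientation": TCP orientation; "contact_force": force on the tool from outside, world axes, zero at the start; "torque": the same for the moment, N m; "width": opening from 0.0 (shut) to 1.0 (fully open); "finger_force": force on a finger pad.
Only numpy, scipy, OpenCV 4.12 (cv2) and the standard library are available. Lean on these libraries where they do the work, as an engineer would, in place of code of your own. Each camera call takes 0.05 s, during which the arm holds its last target. There are 200 camera calls.

## Working session

There is one attempt and no reset: what is moved stays moved. The work goes in short steps, Python scripts to look and compute and a shell command to move; the robot and the scene stay as the last step left them, time stands still between calls to the robot, and variables do not carry over. Pictures are saved under pics/ and viewed, at most 10 in all, crops included, and the job is handed in when it is done.

```bash
mkdir -p pics
cat > h.py <<'E'
import numpy as np,cv2
from station import *
def snap(n,f):
    c=camera(n); cv2.imwrite(f,cv2.cvtColor(c["color"],cv2.COLOR_RGB2BGR)); np.savez(''+n+'.npz',**c); return c
def load(n): return dict(np.load(''+n+'.npz'))
def ray(c,p,z):
    T=c["world_from_camera"]; d=T[:3,:3]@np.linalg.solve(c["mtx"],[p[0],p[1],1.]); o=T[:3,3]
    return o+d*(z-o[2])/d[2]
def proj(c,X):
    T=np.linalg.inv(c["world_from_camera"]); q=c["mtx"]@(T[:3,:3]@np.array(X)+T[:3,3]); return q[:2]/q[2]
E
python3 - <<'E'
from h import *
for n in("scene","side"): 
    c=snap(n,f"pics/{n}0.png"); print(n,c["world_from_camera"].round(3).tolist())
print(get_state(),tip_reach)
E
```

```text
scene [[-0.824, -0.231, 0.517, 0.092], [-0.566, 0.372, -0.736, 0.694], [-0.023, -0.899, -0.437, 0.456], [0.0, 0.0, 0.0, 1.0]]
side [[0.925, -0.199, 0.323, 0.227], [-0.379, -0.439, 0.814, -0.675], [-0.02, -0.876, -0.482, 0.549], [0.0, 0.0, 0.0, 1.0]]
{'clock': 0.1, 'joint_positions': array([-6.66102746e-02,  3.00411472e-01,  1.52153487e+00,  3.03872898e-06,
        1.32071169e+00, -6.66277212e-02]), 'qvel': array([-0.00034239, -0.00180113, -0.0016142 , -0.00207708, -0.00080055,
       -0.0004293 ]), 'tau': array([ 5.41233840e-04, -5.44380498e+01, -3.62372375e+01, -1.11349805e-04,
        3.02289474e-03, -1.80062301e-05]), 'ee_pos': array([5.49799653e-01, 5.45262971e-06, 2.47773565e-01]), 'orientation': array([-4.01876078e-04,  7.07100779e-01,  7.07112583e-01, -3.49649774e-04]), 'contact_force': array([-0.44520492, -0.36189179,  0.37997071]), 'torque': array([-0.02135979,  0.02219202, -0.05885249]), 'finger_force': 0.0, 'width': 1.0029759890291279} 0.017
```

View pics/scene0.png

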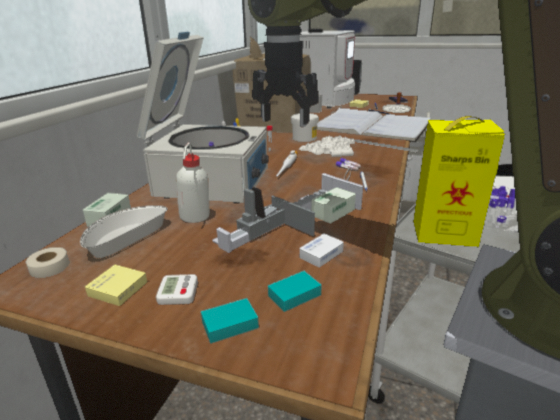

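View pics/side0.png

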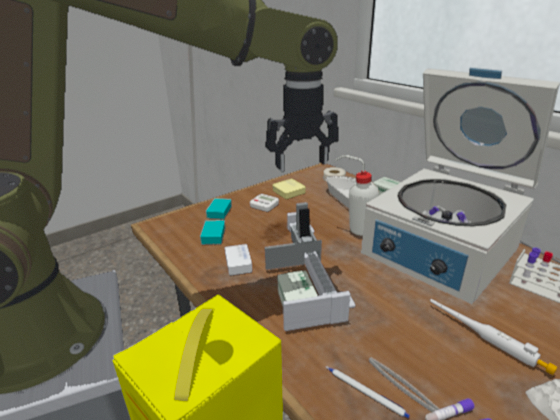

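The lancet carton (pale green) is in the bay: scene about (333,205), side about (300,290). The white packet stands outside at scene (322,250). The lever is black, at scene (254,205) and side (303,220). I'll enlarge the holder in both views.

Run:
```python
import cv2,numpy as np
a=cv2.imread('pics/scene0.png')[165:275,200:380]; b=cv2.imread('pics/side0.png')[190:340,240:370]
a=cv2.resize(a,None,fx=4.4,fy=4.4,interpolation=cv2.INTER_CUBIC); cv2.imwrite('pics/a.png',a)
b=cv2.resize(b,None,fx=4,fy=4,interpolation=cv2.INTER_CUBIC); cv2.imwrite('pics/b.png',b)
```

```text
(no output)
```

View pics/a.png

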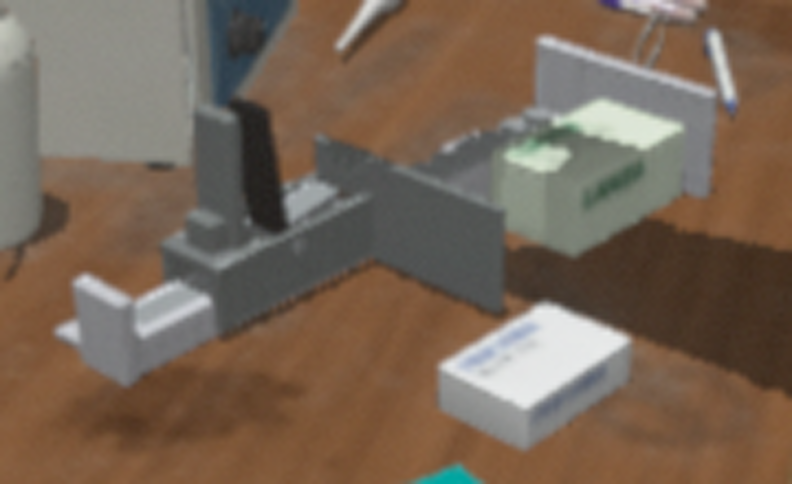

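View pics/b.png

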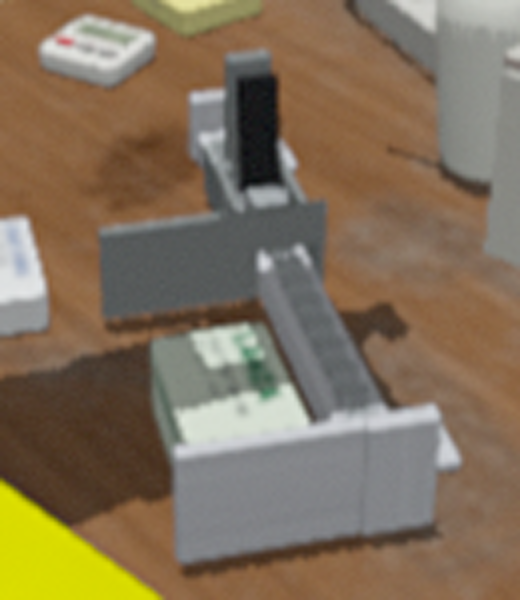

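Run:
```python
from h import *
s,d=load("scene"),load("side")
A=lambda x,y:(200+x/4.4-.4,165+y/4.4-.4); B=lambda x,y:(240+x/4-.4,190+y/4-.4)
def P(n,c,p,z): print(n,ray(c,p,z).round(4))
P("plate +x",s,A(540,40),.066);P("plate -x",s,A(714,92),.066)
P("side plate -x",d,B(177,447),.066);P("side plate +x",d,B(438,408),.066)
P("fence +x",s,A(318,138),.064);P("fence -x",s,A(504,210),.064)
P("fence side -x",d,B(101,230),.064);P("fence side +x",d,B(325,203),.064)
P("post L",s,A(197,107),.114);P("post R",s,A(240,115),.114)
P("lever s",s,A(231,101),.112);P("lever s R",s,A(268,108),.112)
P("post sL",d,B(227,58),.114);P("post sR",d,B(270,55),.114)
P("lev sL",d,B(238,77),.112);P("lev sR",d,B(276,74),.112)
P("lancet",s,A(683,130),.045);P("lancet",s,A(575,177),.045);P("lancet",s,A(495,150),.045);P("lancet",s,A(600,98),.045)
print(s["color"].shape)
```

```text
plate +x [ 0.5526 -0.1869  0.066 ]
plate -x [ 0.4326 -0.1672  0.066 ]
side plate -x [ 0.4371 -0.1676  0.066 ]
side plate +x [ 0.5577 -0.1913  0.066 ]
fence +x [ 0.5883 -0.0042  0.064 ]
fence -x [0.4624 0.0175 0.064 ]
fence side -x [0.4687 0.0127 0.064 ]
fence side +x [ 0.5931 -0.013   0.064 ]
post L [0.596 0.086 0.114]
post R [0.5722 0.0827 0.114 ]
lever s [0.5891 0.0678 0.112 ]
lever s R [0.5684 0.0652 0.112 ]
post sL [0.5763 0.0822 0.114 ]
post sR [0.601  0.0751 0.114 ]
lev sL [0.5738 0.0614 0.112 ]
lev sR [0.5954 0.0556 0.112 ]
lancet [ 0.4439 -0.1544  0.045 ]
lancet [ 0.4674 -0.0689  0.045 ]
lancet [ 0.5202 -0.0762  0.045 ]
lancet [ 0.5036 -0.1709  0.045 ]
(420, 560, 3)
```

The scene sits at about −0.184 rad yaw, with the grip point near (0.5835, 0.066) and the fence joint at about 0.01. I'll move above it and turn the tool by +1.387 rad.

```bash
python3 -m crank '[{"twist":[0,0,0.12],"slide":[0.5,1,0],"grip":1},{"twist":[0,0,0.24],"slide":[1,2,0],"grip":1},{"twist":[0,0,0.36],"slide":[1.5,3,0],"grip":1},{"twist":[0,0,0.48],"slide":[2,4,0],"grip":1},{"twist":[0,0,0.6],"slide":[2.5,5,0],"grip":1},{"twist":[0,0,0.72],"slide":[3,6,0],"grip":1},{"twist":[0,0,0.84],"slide":[3.4,7,0],"grip":1},{"twist":[0,0,0.96],"slide":[3.4,7,0],"grip":1}]' 20
python3 -m crank '[{"twist":[0,0,0.12],"slide":[0,0,0],"grip":1},{"twist":[0,0,0.24],"slide":[0,0,0],"grip":1},{"twist":[0,0,0.36],"slide":[0,0,0],"grip":1},{"twist":[0,0,0.43],"slide":[0,0,0],"grip":1},{"twist":[0,0,0.43],"slide":[0,0,0],"grip":1},{"twist":[0,0,0.43],"slide":[0,0,0],"grip":1}]'
python3 - <<'E'
from h import *
c=snap("wrist","pics/w1.png"); s=get_state(); print(s["ee_pos"],s["orientation"],c["world_from_camera"].round(3).tolist())
sc=load("scene");print("bottle",ray(sc,(192,218),0))
E
```

```text
clock: 0.77
ee_pos: [0.5843, 0.0715, 0.2477]
orientation: [-0.0, 0.297, 0.955, -0.0]
contact_force: [0.1, 0.5, -0.6]
width: 0.995
finger_force: 0.0
clock: 1.27
ee_pos: [0.5839, 0.07, 0.248]
orientation: [-0.0, 0.092, 0.996, -0.0]
contact_force: [0.5, 0.0, 0.4]
width: 0.998
finger_force: 0.0
[0.5839346  0.06996667 0.24808401] [-1.88671818e-04  9.17145023e-02  9.95785324e-01 -5.14368763e-05] [[0.181, 0.937, 0.299, 0.506], [0.984, -0.172, -0.055, 0.083], [0.0, 0.304, -0.953, 0.373], [0.0, 0.0, 0.0, 1.0]]
bottle [0.76314864 0.09322024 0.        ]
```

View pics/w1.png

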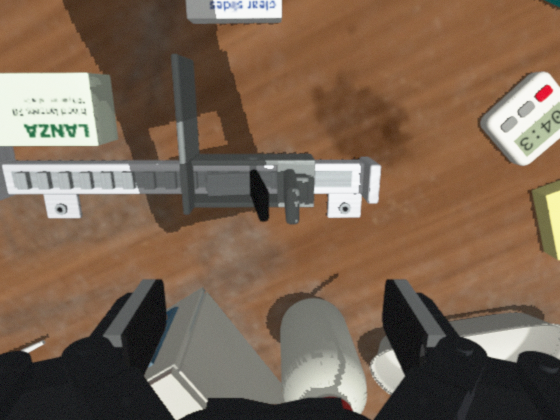

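The wrist view shows the rail horizontal at about row 178, the fence plate at column 185, the lever top near (263,215), the post top near (293,218) and the strip's crests at columns 12–180. I'll take a closer crop.

Run:
```python
from h import *
im=cv2.imread('pics/w1.png')
cv2.imwrite('pics/w1c.png',np.vstack([cv2.resize(im[150:230,0:200],None,fx=4,fy=3.4,interpolation=cv2.INTER_CUBIC),cv2.resize(im[150:230,160:360],None,fx=4,fy=4,interpolation=cv2.INTER_CUBIC)]))
```

```text
(no output)
```

View pics/w1c.png

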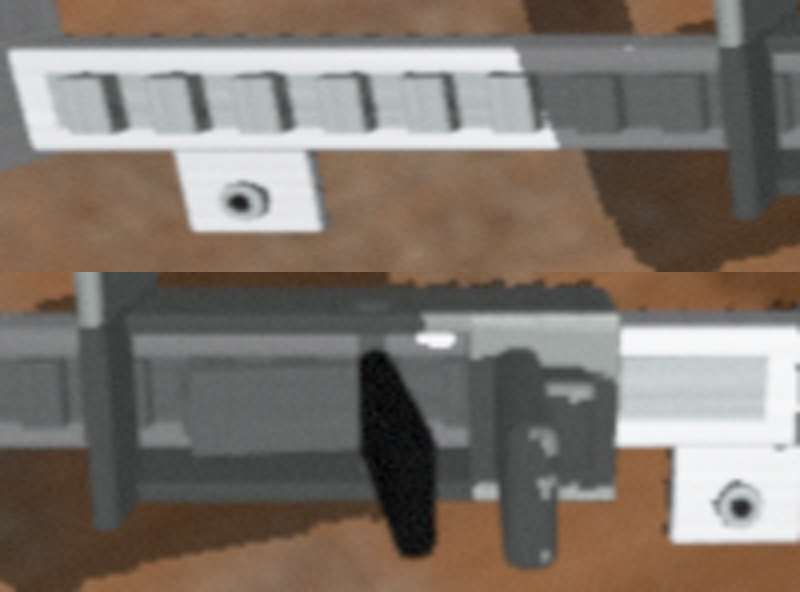

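Run:
```python
from h import *
c=load("wrist"); X=np.array([.983,-.183]);Y=np.array([.183,.983])
T=lambda x,y:(x/4-.4,150+y/3.4-.4); L=lambda x,y:(160+x/4-.4,150+(y-272)/4-.4)
def P(n,p,z): r=ray(c,p,z); print(n,r.round(4),"xh",(X@r[:2]).round(4),"yh",(Y@r[:2]).round(4))
P("post top ctr",L(531,496),.114);P("post outer face",L(557,496),.114);P("post -x",L(531,425),.114);P("post +x",L(531,567),.114)
P("lever top right",L(437,500),.112);P("lever top left",L(383,500),.112)
P("plate fence top -y edge",T(745,213),.064)
P("fence top left +x",T(735,213),.064)
P("fence top left -x",(173,57),.064)
P("rail left a",T(12,50),.022);P("rail left b",T(35,150),.022);P("rail right",(365,162),.022);P("rail right",(365,193),.022)
for x in(110,200,285,370,455,535,620,705):P("crest right",T(x,105),.029)
P("carton near end",(96,75),.045);P("carton",(103,143),.045);P("carton far",(0,74),.045)
```

```text
post top ctr [0.5867 0.082  0.114 ] xh 0.5617 yh 0.188
post outer face [0.5876 0.0866 0.114 ] xh 0.5617 yh 0.1927
post -x [0.5737 0.0842 0.114 ] xh 0.5485 yh 0.1877
post +x [0.6002 0.0797 0.114 ] xh 0.5754 yh 0.1882
lever top right [0.585 0.065 0.112] xh 0.5632 yh 0.1709
lever top left [0.5832 0.0553 0.112 ] xh 0.5632 yh 0.1611
plate fence top -y edge [ 0.5915 -0.0101  0.064 ] xh 0.5832 yh 0.0983
fence top left +x [ 0.5911 -0.0122  0.064 ] xh 0.5833 yh 0.0961
fence top left -x [0.4683 0.0116 0.064 ] xh 0.4582 yh 0.0971
rail left a [ 0.5253 -0.1813  0.022 ] xh 0.5496 yh -0.0821
rail left b [ 0.5535 -0.1873  0.022 ] xh 0.5784 yh -0.0828
rail right [0.5852 0.1562 0.022 ] xh 0.5466 yh 0.2606
rail right [0.6154 0.1529 0.022 ] xh 0.5769 yh 0.2629
crest right [ 0.5436 -0.1595  0.029 ] xh 0.5636 yh -0.0573
crest right [ 0.5474 -0.1387  0.029 ] xh 0.5635 yh -0.0362
crest right [ 0.5511 -0.1191  0.029 ] xh 0.5635 yh -0.0162
crest right [ 0.5547 -0.0994  0.029 ] xh 0.5634 yh 0.0038
crest right [ 0.5583 -0.0798  0.029 ] xh 0.5634 yh 0.0237
crest right [ 0.5617 -0.0613  0.029 ] xh 0.5634 yh 0.0425
crest right [ 0.5653 -0.0417  0.029 ] xh 0.5633 yh 0.0625
crest right [ 0.5689 -0.022   0.029 ] xh 0.5633 yh 0.0825
carton near end [ 0.4678 -0.0588  0.045 ] xh 0.4707 yh 0.0278
carton [ 0.5222 -0.0708  0.045 ] xh 0.5263 yh 0.026
carton far [ 0.4528 -0.1363  0.045 ] xh 0.4701 yh -0.0511
```

The lever leans by about 0.15 rad, so the pin is on a crest. I'll descend around the lever and post, biased 3 mm to +y so the lever finger touches first.

```bash
python3 -m crank '[{"twist":[0,0,0],"slide":[0.05,0.3,-2.5],"grip":1},{"twist":[0,0,0],"slide":[0.05,0.3,-5],"grip":1},{"twist":[0,0,0],"slide":[0.05,0.3,-8],"grip":1},{"twist":[0,0,0],"slide":[0.05,0.3,-11],"grip":1},{"twist":[0,0,0],"slide":[0.05,0.3,-14],"grip":1},{"twist":[0,0,0],"slide":[0.05,0.3,-16],"grip":1},{"twist":[0,0,0],"slide":[0.05,0.3,-16],"grip":1}]' 20
python3 -m crank '[{"twist":[0,0,0],"slide":[0,0,0],"grip":0.3},{"twist":[0,0,0],"slide":[0,0,0],"grip":0.1},{"twist":[0,0,0],"slide":[0,0,0],"grip":0},{"twist":[0,0,0],"slide":[0,0,0],"grip":-0.1},{"twist":[0,0,0],"slide":[0,0,0],"grip":-0.2},{"twist":[0,0,0],"slide":[0,0,0],"grip":-0.2}]' 20
```

```text
clock: 1.9
ee_pos: [0.5824, 0.0728, 0.0839]
orientation: [-0.003, 0.091, 0.996, -0.001]
contact_force: [-0.8, -0.2, -1.1]
width: 1.0
finger_force: 0.0
clock: 2.4
ee_pos: [0.5851, 0.0726, 0.0896]
orientation: [0.001, 0.09, 0.996, -0.0]
contact_force: [-1.4, -4.0, 5.4]
width: 0.402
finger_force: 2.8
```

```bash
python3 -m crank '[{"twist":[0,0,0],"slide":[0,0,0],"grip":-0.3},{"twist":[0,0,0],"slide":[0,0,0],"grip":-0.4},{"twist":[0,0,0],"slide":[0,0,0],"grip":-0.5},{"twist":[0,0,0],"slide":[0,0,0],"grip":-0.5},{"twist":[0,0,0],"slide":[0,0,0],"grip":-0.5}]' 20
```

```text
clock: 2.82
ee_pos: [0.5851, 0.0727, 0.0897]
orientation: [0.001, 0.09, 0.996, -0.0]
contact_force: [-0.9, -3.3, 8.0]
width: 0.364
finger_force: 20.4
```

```bash
python3 -m crank '[{"twist":[0,0,0],"slide":[0,0,0],"grip":-0.6},{"twist":[0,0,0],"slide":[0,0,0],"grip":-0.6},{"twist":[0,0,0],"slide":[0,0,0],"grip":-0.6}]' 28
python3 - <<'E'
from h import *
c=snap("scene","pics/s2.png");a=c["color"][165:275,200:380,::-1]
cv2.imwrite('pics/s2.png',cv2.resize(a,None,fx=4.4,fy=4.4,interpolation=cv2.INTER_CUBIC))
E
```

```text
clock: 3.07
ee_pos: [0.5851, 0.0728, 0.0897]
orientation: [0.001, 0.09, 0.996, -0.0]
contact_force: [-0.7, -0.8, 8.3]
width: 0.362
finger_force: 28.1
```

View pics/s2.png

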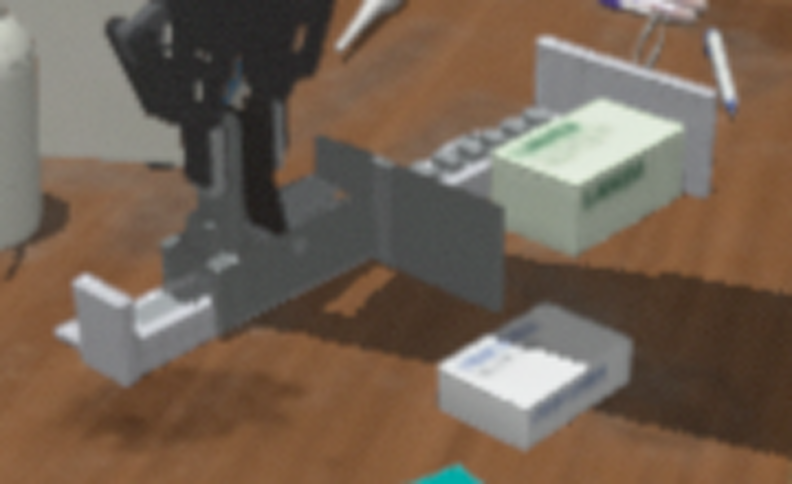

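The lever is at its stop: doubling the force didn't narrow the grip. The fence hasn't moved. Next I slide 55 mm along holder −y with the squeeze held.

```bash
python3 -m crank '[{"twist":[0,0,0],"slide":[-0.09,-0.49,0],"grip":-0.6},{"twist":[0,0,0],"slide":[-0.24,-1.28,0],"grip":-0.6},{"twist":[0,0,0],"slide":[-0.4,-2.16,0],"grip":-0.6},{"twist":[0,0,0],"slide":[-0.57,-3.05,0],"grip":-0.6},{"twist":[0,0,0],"slide":[-0.73,-3.93,0],"grip":-0.6},{"twist":[0,0,0],"slide":[-0.88,-4.72,0],"grip":-0.6},{"twist":[0,0,0],"slide":[-1.01,-5.41,0],"grip":-0.6},{"twist":[0,0,0],"slide":[-1.01,-5.41,0],"grip":-0.6}]' 28
python3 - <<'E'
from h import *
c=snap("scene","pics/s3.png");a=c["color"][165:275,200:380,::-1]
cv2.imwrite('pics/s3.png',cv2.resize(a,None,fx=4.4,fy=4.4,interpolation=cv2.INTER_CUBIC))
E
```

```text
clock: 3.78
ee_pos: [0.5751, 0.0179, 0.0898]
orientation: [0.001, 0.09, 0.996, -0.0]
contact_force: [0.3, -5.5, 6.6]
width: 0.358
finger_force: 28.0
```

View pics/s3.png

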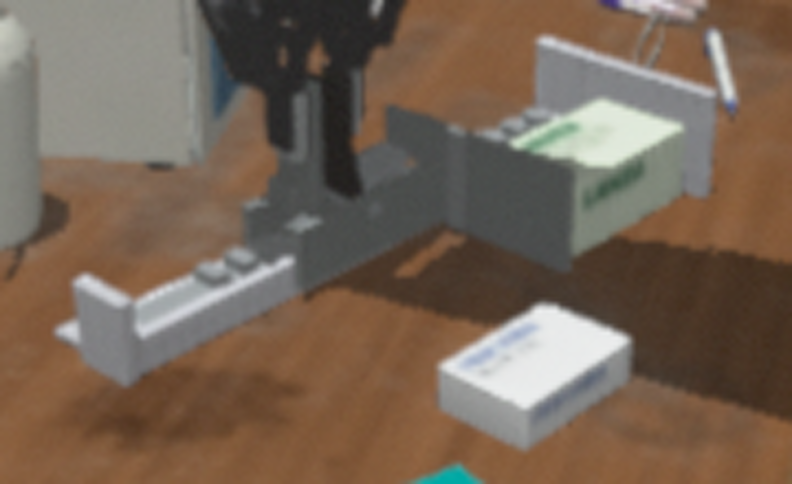

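The fence is now at about joint 0.063, with its face still clear of the carton. I'll go 7 mm further, then open to about 50 mm so the pin rides on the crest, and push only on the post.

```bash
python3 -m crank '[{"twist":[0,0,0],"slide":[-0.07,-0.35,0],"grip":-0.6},{"twist":[0,0,0],"slide":[-0.13,-0.69,0],"grip":-0.6},{"twist":[0,0,0],"slide":[-0.13,-0.69,0],"grip":-0.6}]' 28
python3 -m crank '[{"twist":[0,0,0],"slide":[0,0,0],"grip":-0.2},{"twist":[0,0,0],"slide":[0,0,0],"grip":-0.1},{"twist":[0,0,0],"slide":[0,0,0],"grip":0},{"twist":[0,0,0],"slide":[0,0,0],"grip":0.1},{"twist":[0,0,0],"slide":[0,0,0],"grip":0.18},{"twist":[0,0,0],"slide":[0,0,0],"grip":0.18},{"twist":[0,0,0],"slide":[0,0,0],"grip":0.18}]' 20
python3 - <<'E'
from h import *
c=snap("side","pics/d4.png");c2=snap("scene","pics/s4f.png")
a=cv2.resize(c["color"][190:320,240:370,::-1],None,fx=4,fy=4,interpolation=cv2.INTER_CUBIC)
b=cv2.resize(c2["color"][170:250,250:320,::-1],None,fx=4,fy=6.5,interpolation=cv2.INTER_CUBIC)
cv2.imwrite('pics/d4.png',np.hstack([a,b]))
E
```

```text
clock: 4.08
ee_pos: [0.574, 0.0117, 0.0898]
orientation: [0.002, 0.09, 0.996, -0.0]
contact_force: [1.7, -1.0, 6.9]
width: 0.358
finger_force: 30.2
clock: 4.67
ee_pos: [0.573, 0.0122, 0.0881]
orientation: [-0.0, 0.09, 0.996, 0.0]
contact_force: [-0.0, 0.1, -0.3]
width: 0.59
finger_force: 0.0
```

View pics/d4.png

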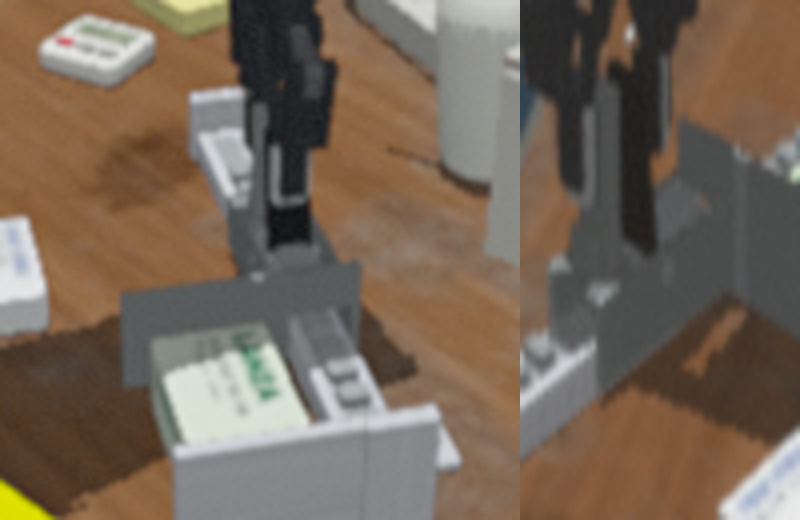

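```bash
python3 - <<'E'
from h import *
d=load("side");B=lambda x,y:(240+x/4-.4,190+y/4-.4)
for p in((121,293),(359,262)):
    r=ray(d,B(*p),.064);print(r,r[0]*.183+r[1]*.983)
E
python3 -m crank '[{"twist":[0,0,0],"slide":[-0.07,-0.34,0],"grip":0.18},{"twist":[0,0,0],"slide":[-0.13,-0.69,0],"grip":0.18},{"twist":[0,0,0],"slide":[-0.13,-0.69,0],"grip":0.18}]' 20
python3 -m crank '[{"twist":[0,0,0],"slide":[-0.02,-0.1,0],"grip":0.18},{"twist":[0,0,0],"slide":[-0.04,-0.2,0],"grip":0.18}]'
python3 -m crank '[{"twist":[0,0,0],"slide":[-0.02,-0.1,0],"grip":0.18}]'
```

```text
[ 0.4574804  -0.04604865  0.064     ] 0.03845309327329815
[ 0.58262325 -0.07117241  0.064     ] 0.03665757683139512
clock: 5.02
ee_pos: [0.5717, 0.0044, 0.0883]
orientation: [-0.0, 0.091, 0.996, -0.0]
contact_force: [-0.1, 0.4, -0.6]
width: 0.591
finger_force: 0.0
clock: 5.18
ee_pos: [0.5714, 0.003, 0.0883]
orientation: [-0.0, 0.09, 0.996, 0.0]
contact_force: [-0.1, 0.8, 0.6]
width: 0.594
finger_force: 0.0
clock: 5.27
ee_pos: [0.5713, 0.0025, 0.0883]
orientation: [0.0, 0.09, 0.996, 0.0]
contact_force: [2.3, 7.2, -1.4]
width: 0.59
finger_force: 4.1
```

```bash
python3 -m crank '[{"twist":[0,0,0],"slide":[-0.01,-0.05,0],"grip":0.18},{"twist":[0,0,0],"slide":[-0.02,-0.1,0],"grip":0.18}]'
python3 -m crank '[{"twist":[0,0,0],"slide":[-0.01,-0.05,0],"grip":0.18}]'
```

```text
clock: 5.43
ee_pos: [0.5712, 0.0019, 0.0883]
orientation: [0.0, 0.09, 0.996, 0.001]
contact_force: [2.6, 7.8, -0.9]
width: 0.589
finger_force: 3.9
clock: 5.52
ee_pos: [0.5711, 0.0014, 0.0883]
orientation: [0.0, 0.09, 0.996, 0.001]
contact_force: [3.5, 6.7, -2.6]
width: 0.586
finger_force: 3.8
```

Moving steadily at about 8 N, so the pin is riding on a crest. I'll keep going in small steps.

```bash
python3 -m crank '[{"twist":[0,0,0],"slide":[-0.01,-0.05,0],"grip":0.18},{"twist":[0,0,0],"slide":[-0.02,-0.1,0],"grip":0.18}]'|grep -E "ee_pos|contact"
python3 -m crank '[{"twist":[0,0,0],"slide":[-0.01,-0.05,0],"grip":0.18},{"twist":[0,0,0],"slide":[-0.02,-0.1,0],"grip":0.18}]'|grep -E "ee_pos|contact"
```

```text
ee_pos: [0.5709, 0.0003, 0.0883]
contact_force: [2.2, 6.0, -0.7]
ee_pos: [0.5707, -0.0009, 0.0883]
contact_force: [2.5, 3.4, -0.9]
```

```bash
python3 -m crank '[{"twist":[0,0,0],"slide":[-0.01,-0.05,0],"grip":0.18},{"twist":[0,0,0],"slide":[-0.02,-0.1,0],"grip":0.18}]'|grep -E "ee_pos|contact"
```

```text
ee_pos: [0.5704, -0.0023, 0.0883]
contact_force: [0.6, 1.8, -1.1]
```

```bash
python3 -m crank '[{"twist":[0,0,0],"slide":[-0.01,-0.05,0],"grip":0.18},{"twist":[0,0,0],"slide":[-0.02,-0.1,0],"grip":0.18}]'|grep -E "ee_pos|contact"
```

```text
ee_pos: [0.5701, -0.0034, 0.0883]
contact_force: [2.9, 4.2, -0.3]
```

```bash
python3 -m crank '[{"twist":[0,0,0],"slide":[-0.01,-0.05,0],"grip":0.18}]'|grep -E "ee_pos|contact"
```

```text
ee_pos: [0.57, -0.0038, 0.0883]
contact_force: [2.1, 4.9, -0.8]
```

Run:
```python
from h import *
# lever black pixels measure, no viewing: scene view columns of black vs post at lever foot
c=snap("scene","pics/s5f.png");snap("side","pics/d5f.png");snap("wrist","pics/w5f.png")
s=get_state();print(s["ee_pos"],s["contact_force"],s["finger_force"])
```

```text
[ 0.5700343  -0.00384363  0.08832354] [ 1.75481874  4.30702646 -0.75529734] 2.1058331429958344
```

```bash
python3 -m crank '[{"twist":[0,0,0],"slide":[-0.01,-0.05,0],"grip":0.18}]'|grep -E "ee_pos|contact"
```

```text
ee_pos: [0.57, -0.0043, 0.0883]
contact_force: [2.5, 4.5, -0.2]
```

```bash
python3 -m crank '[{"twist":[0,0,0],"slide":[-0.01,-0.03,0],"grip":0.18}]'|grep -E "ee_pos|contact"
```

```text
ee_pos: [0.5699, -0.0046, 0.0883]
contact_force: [3.0, 5.3, -0.2]
```

Run:
```python
from h import *
c2=snap("scene","pics/s6f.png");c=snap("wrist","pics/w6f.png");d=snap("side","pics/d6f.png")
a=cv2.resize(c["color"][:,:,::-1],(400,300))
b=cv2.resize(c2["color"][165:240,255:355,::-1],(400,300),interpolation=cv2.INTER_CUBIC)
e=cv2.resize(d["color"][200:300,255:355,::-1],(400,300),interpolation=cv2.INTER_CUBIC)
f=cv2.resize(cv2.imread('pics/s4f.png')[165:240,255:355],(400,300),interpolation=cv2.INTER_CUBIC)
cv2.imwrite('pics/m6.png',np.vstack([np.hstack([a,e]),np.hstack([f,b])]))
```

```text
(no output)
```

View pics/m6.png

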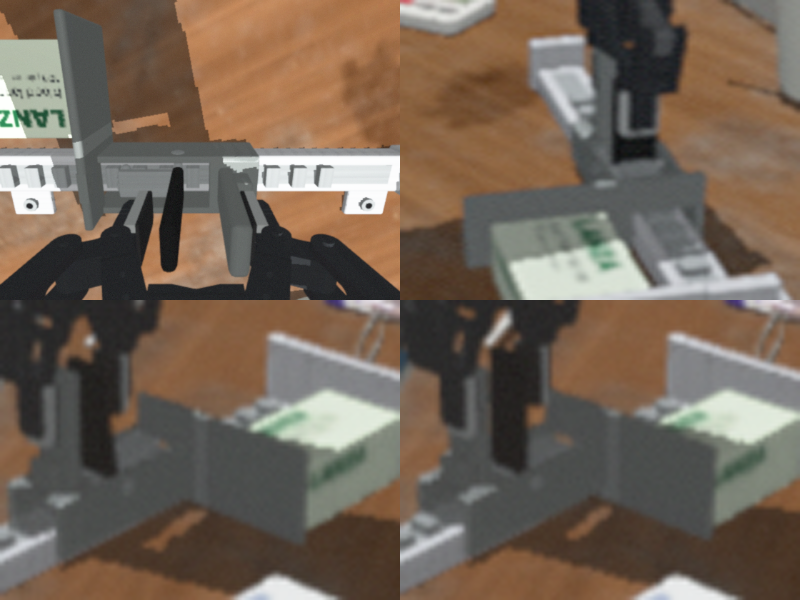

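The lever now stands upright with the wide rest gap, and the drag is at the free-slide level, so the latch has dropped at about joint 0.077. I'll open, back off and go up.

```bash
python3 -m crank '[{"twist":[0,0,0],"slide":[0.02,0.1,0],"grip":0.25},{"twist":[0,0,0],"slide":[0.07,0.4,0],"grip":0.5},{"twist":[0,0,0],"slide":[0.15,0.8,0],"grip":1},{"twist":[0,0,0],"slide":[0.15,0.8,0],"grip":1},{"twist":[0,0,0],"slide":[0.15,0.8,0],"grip":1},{"twist":[0,0,0],"slide":[0.15,0.8,0],"grip":1}]' 20
python3 -m crank '[{"twist":[0,0,0],"slide":[0,0,2],"grip":1},{"twist":[0,0,0],"slide":[0,0,5],"grip":1},{"twist":[0,0,0],"slide":[0,0,8],"grip":1},{"twist":[0,0,0],"slide":[0,0,12],"grip":1},{"twist":[0,0,0],"slide":[0,0,15],"grip":1},{"twist":[0,0,0],"slide":[0,0,15],"grip":1},{"twist":[0,0,0],"slide":[0,0,15],"grip":1}]'
python3 - <<'E'
from h import *
c=snap("wrist","pics/w7.png");d=snap("side","pics/d7.png"); X=np.array([.983,-.183]);Y=np.array([.183,.983])
# black lever / grey plate extents in the wrist view near the rail
im=c["color"].astype(int); g=im.max(2)
def show(n,X3): print(n,proj(c,X3).round(1))
for yh in(.0165,.0265,.0365): 
  q=.50*X+yh*Y; show(f"fence face {yh} top",[*q,.064])
q=.49*X+.03*Y;v=int(proj(c,[*q,.064])[1]);print("row",v)
print([(u,tuple(im[v,u])) for u in range(60,200,4)])
# lever: very dark blob
m=(g<30).astype(np.uint8);m[280:]=0
n,l,st,ce=cv2.connectedComponentsWithStats(m);print([(st[i].tolist()) for i in range(1,n) if st[i][4]>80])
p=.5615*X+.17*Y
E
```

```text
clock: 7.23
ee_pos: [0.5712, 0.0033, 0.0883]
orientation: [-0.0, 0.09, 0.996, -0.0]
contact_force: [-0.7, 0.2, -0.6]
width: 0.996
finger_force: 0.0
clock: 7.82
ee_pos: [0.5717, 0.0032, 0.2398]
orientation: [0.002, 0.09, 0.996, 0.0]
contact_force: [-0.2, -0.7, -1.4]
width: 1.0
finger_force: 0.0
fence face 0.0165 top [158.1 112.2]
fence face 0.0265 top [171.  112.3]
fence face 0.0365 top [183.9 112.4]
row 98
[(60, (np.int64(247), np.int64(251), np.int64(242))), (64, (np.int64(248), np.int64(251), np.int64(243))), (68, (np.int64(247), np.int64(251), np.int64(243))), (72, (np.int64(247), np.int64(250), np.int64(242))), (76, (np.int64(247), np.int64(251), np.int64(242))), (80, (np.int64(247), np.int64(251), np.int64(243))), (84, (np.int64(248), np.int64(251), np.int64(243))), (88, (np.int64(247), np.int64(251), np.int64(242))), (92, (np.int64(247), np.int64(251), np.int64(242))), (96, (np.int64(247), np.int64(251), np.int64(243))), (100, (np.int64(240), np.int64(245), np.int64(234))), (104, (np.int64(238), np.int64(244), np.int64(232))), (108, (np.int64(113), np.int64(120), np.int64(109))
[... 495 characters left out ...]
(np.int64(135), np.int64(141), np.int64(128))), (152, (np.int64(128), np.int64(135), np.int64(125))), (156, (np.int64(133), np.int64(140), np.int64(129))), (160, (np.int64(138), np.int64(147), np.int64(134))), (164, (np.int64(151), np.int64(158), np.int64(141))), (168, (np.int64(147), np.int64(157), np.int64(141))), (172, (np.int64(86), np.int64(91), np.int64(88))), (176, (np.int64(82), np.int64(86), np.int64(83))), (180, (np.int64(65), np.int64(71), np.int64(68))), (184, (np.int64(64), np.int64(69), np.int64(65))), (188, (np.int64(65), np.int64(69), np.int64(66))), (192, (np.int64(69), np.int64(63), np.int64(61))), (196, (np.int64(79), np.int64(62), np.int64(50)))]
[[240, 171, 15, 52, 544]]
```

Run:
```python
from h import *
c=load("wrist");m=(c["color"].max(2)<30)
for v in(180,200,212,218): u=np.flatnonzero(m[v,220:300])+220; print(v,u.min(),u.max(),[ (ray(c,(x,v),.112)[:2]@[.183,.983]-.0265).round(4) for x in(u.min(),u.max())])
d=[ray(c,p,.045).round(3).tolist() for p in((104,98),)];s=get_state();print(s["clock"],s["contact_force"])
```

```text
180 245 253 [np.float64(0.0602), np.float64(0.0657)]
200 240 253 [np.float64(0.0564), np.float64(0.0655)]
212 241 251 [np.float64(0.0569), np.float64(0.064)]
218 241 249 [np.float64(0.0568), np.float64(0.0625)]
7.9167 [-0.12598851  0.48580408 -0.33775869]
```

The lever top has moved back about 11 mm from its on-crest position, which is about 0.14 rad, so the latch is fully down. The fence is at about 0.080. Handing in.

```bash
python3 -c "
from station import job_done; print(job_done())"
```

```text
the job is handed in; nothing more can be done
None
```

I slid the fence to about joint 0.08, the last notch that spares the lancet carton, with the latch judged fully down from the images and the robot clear; it was handed in at about 7.9 s, with no verdict returned.

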